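Set the mitre box and hold the offcut for the cut

ROBOT

A 6-joint arm with a two-finger parallel gripper is mounted at the origin on a cart in front of the work surface, level with it; the furniture and walls round the work are solid. World frame = base frame: x ahead of the robot, y to its left, z up, the work surface at z = 0. Lengths are in m, angles in rad, forces in N, time in s.
With the tool pointing down it reaches from about 0.425 to 0.95 m from the base axis. Payload 3.5 kg.
Tool frame: the origin (TCP) lies midway between the tips of the shut fingers; the grasp point (between the pads) lies 19 mm behind it (r.grip_depth is the distance from the TCP to the grasp point, in m); z points along the fingers, y is the direction in which the jaws open and shut (so a half turn about z gives the same grasp; the last joint's range is limited). The gripper opens to 85 mm and grips with 20 to 120 N. Pads are 22 mm wide; open, the fingers measure 114 mm over their backs; the gripper's body (76 mm by 85 mm) begins 54 mm behind the grasp point. The pads swing forward as they close: fully open they stand 13 mm farther back than shut.
Start: joints at [-1.279, 0.286, 1.577, -0, 1.279, -0.15], TCP at [0.289, -0.61, 0.193] pointing down, gripper open.
Joint ranges: [-2.77, 2.77], [-0.9, 2.22], [0.21, 2.48], [-1.53, 4.67], [0.24, 2.81], [-2.84, 2.84]. Speed limits (rad/s): [2.79, 2.79, 3.14, 3.14, 3.14, 3.14].

INTERFACE

Orientations are given as a rotation vector (axis times angle).
In Python, from plant import r, camera gives the robot as it stands.
- The arm moves only by the shell command python3 -m handwheel 'ROWS' [FORCE]. ROWS is text: rows parted by semicolons, each of 7 numbers parted by spaces: the shift along the tool's x, y, z in units of 25 mm (1.0 is 25 mm), then the turn, a rotation vector about the tool's x, y, z in units of 10 degrees (1.0 is 10 degrees), then the closure, from -1 (fully open) to 1 (shut). A call has 1 to 5 rows; each row is the pose to reach, as a shift and turn from the pose measured when the call began, along the tool's axes at that moment; what a row does not reach only later rows make up. A row lasts 1/8 s, in which the tool goes at most 62.5 mm and 10.7 degrees, less where a joint would pass 70% of its speed; a pose out of reach is approached as far as the arm can. A call with a gripper value outside its range is refused whole. The fingers move at their own pace and stop on an object; FORCE is the grip in N (left out, the last holds). Time passes only in rows, so rows that repeat a pose let the fingers close. It gives the time, the measured TCP pose, the force and the opening at its end, in the units of the state.
- r.observe(): the state, without advancing time (a new reading comes with each control period).
- camera(name): name is "scene" or "top" or "wrist"; returns a dict with "pixels" (400x640x3 uint8, blue, green, red), "z_map" (400x640 float32, m along the optical axis (not along the pixel's ray), 0 where there is no reading), "intrinsics" (3x3 intrinsics, pixels), "R" (3x3) and "t" (3): a world point X has camera coordinates R X + t. Camera axes: x right, y down, z forward; pixel columns grow to the right and rows downward; lengths in m; the calibration is good to about 2 mm. A picture is of the moment at which its call begins.
- r.sign_off(): hands the job in, once; it reports no verdict.
The state is a dict: "time": time; "q": joint angles; "qvel": joint speeds; "effort": joint torques, N m; "tool_pos": TCP position; "orientation": TCP orientation; "ft_force": force on the tool from outside, world axes, zero at the start; "moment": the same for the moment, N m; "opening": finger opening in m.
Only numpy, scipy, OpenCV 4.12 (cv2) and the standard library are available. Lean on these libraries where they do the work, as an engineer would, in place of code of your own. Each camera call takes 0.05 s, during which the arm holds its last target. There are 200 camera calls.

TASK

Make a basswood offcut ready for its 45-degree mitre cut: with the bed still empty, swing the mitre box's saw arm by its knob to 45 degrees on the right-hand side (pointer at the right-hand red mark). Then lay the offcut flat on the bed with its long side against the fence and its left end butted against the stop block, and finish while still holding it there with the fingertips: one firm diagonal push that presses it against the fence and down on the bed together. Leave the saw and the other loose things where they are.

Things in the scene. Friction and masses are not known exactly. Their poses are not given: they have to be found in the camera images.
- mitre_box: green hand mitre box screwed to the bench, 340 mm long (y). Origin: on the bench below the arm's pivot, which lies in the plane of the fence's front face, mid-length. x points away from the robot, square to the fence; y left along the fence; z up. Degree arc in front of the bed (35 mm up, 103 to 129 mm from the pivot): a mark each 5 degrees, a red mark at 45 degrees on either side.
- bed: bed of the mitre box: level top 45 mm above the bench, x -85 to +33, y -170 to +170 mm (origin and axes of mitre_box), so an 85 mm deep strip lies in front of the fence. Its middle is a round steel turntable, level with the rest, whose black kerf line turns with the arm. Ground and waxed: wood slides on it easily (friction about 0.25).
- fence: upright aluminium fence along the bed in two halves (y 22 to 170 and -22 to -170 mm, a gap for the saw between). Origin and axes of mitre_box; its front face, towards the robot, is the plane x = 0; 12 mm thick; it stands 38 mm above the bed top (z 45 to 83 mm).
- saw_arm (a joint): angle of the swing arm about its vertical pivot, rad: 0 = square to the fence (arm along -x of mitre_box, towards the robot); grows as the knob swings to the right (-y; counterclockwise from above); +0.785 = 45 degrees on the right. End stops at -0.87 and +0.87. Stiff (0.25 N m, about 1.5 N at the knob); stays where it is left.
- knob_grip (a point): middle of the grip of the arm's black upright round knob: 23 mm diameter, 180 mm from the pivot, 70 mm above the bench; the knob spans 36 to 86 mm above the bench. Also on the arm: a steel fork 137 mm from the pivot, 17 mm wide, up to 76 mm; and behind the fence a column 126 mm beyond the pivot, up to 147 mm.
- stop_block: dark wooden stop block clamped to the left half of the fence, fixed. Origin: in its flat right-hand face, where it meets the fence's front face and the bed top (45 mm above the bench); axes as mitre_box. It reaches 28 mm to the left, 52 mm from the fence towards the robot, 50 mm up. Seated, the offcut's origin is at x -19, y -60, z 0 mm in this frame.
- offcut: the workpiece: a pale basswood offcut, 38 (x) x 120 (y) x 14 mm (z), about 0.06 kg, loose, lying flat on the bench at the left in front of the mitre box. Origin: centre of its underside; y along its length.
- back_saw: back saw with green grip, 100 x 310 x 20 mm, lying on its side at the right; leave it. Origin: centre of its underside.
- tape_rule: yellow tape measure, 30 x 70 x 54 mm, at the left; leave it. Origin: centre of its underside.
- jar_dark: dark pigment jar with black cap, 49 mm diameter, 71 mm high, at the right; leave it. Origin: centre of its underside.
- tape_ring: roll of masking tape lying flat, 94 mm diameter, 25 mm high, at the left; leave it. Origin: centre of its underside.
Not all that is in view belongs to the job. What is meant by the offcut is not grey, purple or turquoise, and is the larger of those in its own colour.

How it is judged:
On the way, in this order (a step that is already met when the one before it is completed fails the run):
1. the saw arm stands at 45 degrees on the right (within 2 degrees), let go and at rest, while the offcut is not on the bed (value of joint saw_arm between 0.75 and 0.82 rad and velocity of joint saw_arm between -0.02 and 0.02 rad/s and contact force between the fingers and saw_arm below 0.1 N and contact force between offcut and bed below 0.05 N), for 0.3 s.
2. the offcut lies on the bed (contact force between offcut and bed above 0.2 N and z of offcut in the frame of stop_block below 0.004 m and angle between offcut's own z axis and vertical below 0.06 rad), for 0.2 s.
At the end, for the whole second after the job is handed in: Arm within 2 degrees of 45 on the right; offcut at rest, flat on the bed (2 mm), along the fence (gap under 2.5 mm, 2 degrees), left end at the stop block (gap under 3 mm); the fingers still push it, with over 2 N on the fence and over 2 N on the bed (value of joint saw_arm between 0.75 and 0.82 rad and x of offcut in the frame of stop_block between -0.0215 and -0.016 m and y of offcut in the frame of stop_block between -0.063 and -0.057 m and z of offcut in the frame of stop_block below 0.002 m and angle between the y axis of offcut and the y axis of fence, either way round below 0.035 rad and angle between offcut's own z axis and vertical below 0.035 rad and contact force between offcut and fence above 2 N and contact force between offcut and bed above 2 N and contact force between the fingers and offcut above 2 N and linear speed of offcut below 0.01 m/s); the arm keeps its last pose, push and grip.
It fails at once if a bystander (saw, tape measure, jar, masking tape) is moved more than 20 mm (distance of any of back_saw, tape_rule, jar_dark, tape_ring from where it was at the start of the episode above 0.02 m).
It also fails if it takes over 72 s, if anything falls off the work surface, if the arm or the gripper's body presses on something with over 40 N, if the wrist force passes 120 N, or if a joint passes its speed limit or range.

## Working session

There is one attempt and no reset: what is moved stays moved. The work goes in short steps, Python scripts to look and compute and a shell command to move; the robot and the scene stay as the last step left them, time stands still between calls to the robot, and variables do not carry over. Pictures are saved under pics/ and viewed, about 8 in all and at most 12, crops included, and the job is handed in when it is done.

```bash
ls; mkdir -p pics; cat > h.py <<'E'
import numpy as np, cv2
from plant import r, camera
from scipy.spatial.transform import Rotation as Ro
def snap(n,name):
    c=camera(n); cv2.imwrite(f'pics/{name}.png',c['pixels']); np.savez(f'pics/{name}.npz',**c); return c
def load(name): return np.load(f'pics/{name}.npz')
def cloud(c):
    z=c['z_map']; v,u=np.mgrid[:z.shape[0],:z.shape[1]]
    K=c['intrinsics']; P=np.stack([(u-K[0,2])/K[0,0]*z,(v-K[1,2])/K[1,1]*z,z],-1)
    W=(P-c['t'])@c['R']; W[z==0]=np.nan; return W
def delta(pos,rv=None):
    s=r.observe(); R0=Ro.from_rotvec(s['orientation'])
    d=R0.inv().apply(np.array(pos)-s['tool_pos'])/0.025
    w=np.zeros(3) if rv is None else (R0.inv()*Ro.from_rotvec(rv)).as_rotvec()/np.radians(10)
    print(np.round(d,3),np.round(w,3))
E
python3 - <<'E'
from h import *
a=snap('top','top0');b=snap('scene','sc0')
print(r.observe())
for c in(a,b): print(c['R'].T@-c['t'])
print(Ro.from_rotvec(r.observe()['orientation']).as_matrix().round(3))
E
```

```text
pics
{'time': 0.1, 'q': array([-1.27899475e+00,  2.87120679e-01,  1.57805436e+00, -4.88198676e-05,
        1.27858949e+00, -1.49995373e-01]), 'qvel': array([ 0.00078498, -0.00186293, -0.00399762, -0.0005054 ,  0.00147271,
       -0.00124487]), 'effort': array([ 1.54540696e-03, -4.07293010e+01, -2.93699831e+01, -1.50324563e-04,
        3.35163888e-03,  1.30002624e-05]), 'tool_pos': array([ 0.28842397, -0.60951773,  0.19174365]), 'orientation': array([-3.06313961e+00, -6.87890580e-01,  3.14699424e-04]), 'ft_force': array([-0.2690985 , -0.60090427,  0.04440255]), 'moment': array([ 0.02573075, -0.01303198,  0.02435507]), 'opening': 0.08531543969245212}
[0.34004798 0.06622176 1.67726994]
[-0.09542655  0.84025751  0.96311001]
[[ 0.904  0.428 -0.001]
 [ 0.428 -0.904  0.002]
 [ 0.    -0.002 -1.   ]]
```

View pics/top0.png

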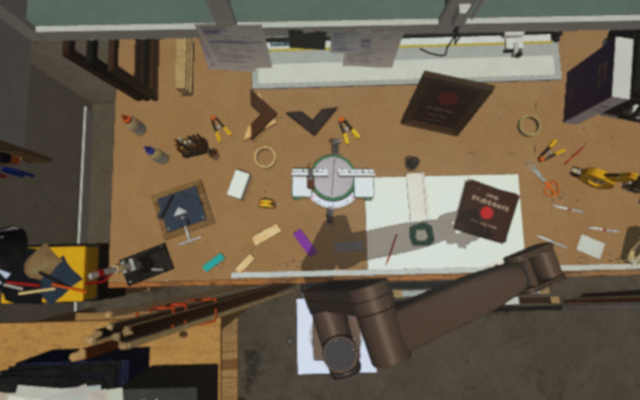

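The top view shows the mitre box at about (333,178), with its arm towards the robot and the knob near (329,215). There are four candidates: pale (266,235), pale and smaller (244,263), purple (304,242) and turquoise (213,262). The pale one at (266,235) fits as the larger in its colour. I'll confirm that in an enlarged crop.

```bash
python3 - <<'E'
from h import *
c=load('top0'); im=c['pixels']
crop=cv2.resize(im[140:280,195:395],None,fx=4,fy=4,interpolation=cv2.INTER_CUBIC); cv2.imwrite('pics/crop0.png',crop)
W=cloud(c)
for u,v in[(266,235),(244,263),(304,242),(329,215),(300,190),(360,190),(310,175),(295,172),(333,180)]: print(u,v,W[v,u].round(3))
hsv=cv2.cvtColor(im,cv2.COLOR_BGR2HSV); print(hsv[235,266],hsv[263,244],hsv[220,240])
for (u0,u1,v0,v1) in[(248,284,220,250),(232,256,252,273)]:
    m=np.zeros(im.shape[:2],bool); sub=hsv[v0:v1,u0:u1]; m[v0:v1,u0:u1]=(sub[...,2]>175)
    P=W[m]; P=P[~np.isnan(P[:,0])]; z=np.median(P[:,2]); 
    rect=cv2.minAreaRect((P[:,:2]*1000).astype(np.float32)); print(m.sum(),z,rect)
E
```

```text
266 235 [0.413 0.279 0.013]
244 263 [0.299 0.371 0.011]
304 242 [0.379 0.121 0.02 ]
329 215 [0.49  0.014 0.015]
300 190 [0.593 0.132 0.049]
360 190 [ 0.589 -0.117  0.041]
310 175 [0.646 0.089 0.097]
295 172 [0.662 0.15  0.085]
333 180 [ 0.633 -0.006  0.045]
[ 19 100 210] [ 20  95 212] [ 16 127 148]
247 0.013534255815320733 ((416.9203186035156, 280.77386474609375), (37.02053451538086, 118.95234680175781), 29.23534393310547)
139 0.009695010425686398 ((291.53387451171875, 365.7399597167969), (45.164119720458984, 85.92166137695312), 51.04462432861328)
```

View pics/crop0.png

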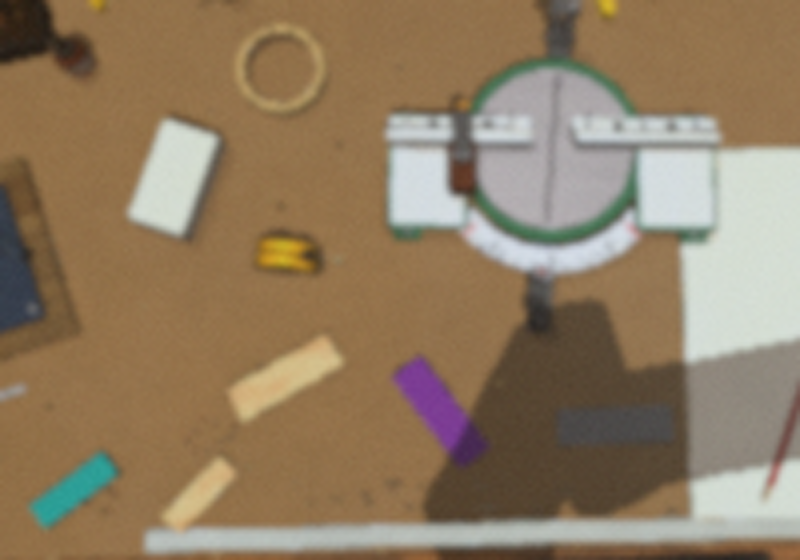

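View pics/sc0.png

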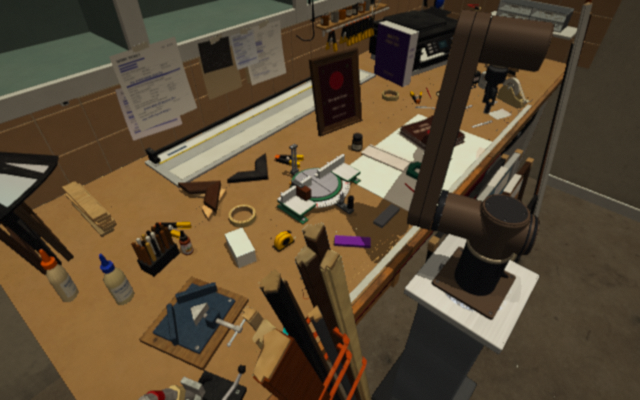

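The crop confirms it: the pale piece at top (266,235) measures 37 x 119 mm, z 13.5 mm, so it is the offcut. The other pale piece is clearly smaller. The stop block is at crop (462,175), the red marks at about (468,228) and (630,228), and the knob at (540,315). Next I go above the mitre box for a close look.

```bash
python3 - <<'E'
from h import *
delta([0.50,-0.02,0.34],[np.pi,0,0])
E
```

```text
[ 17.735 -17.711  -5.887] [-1.200e-02  1.000e-03  2.531e+00]
```

```bash
python3 -m handwheel '1.5 -1.5 -1.5 0 0 0 -1; 3 -3 -3 0 0 0.5 -1; 5 -5 -4 0 0 0.8 -1; 6.5 -6.5 -5 0 0 1.2 -1; 8 -8 -5.8 0 0 1.6 -1'
python3 -m handwheel '1.5 -1.5 0 0 0 0.2 -1; 3.2 -3.2 0 0 0 0.4 -1; 5 -5 0 0 0 0.6 -1; 6.5 -6.5 0 0 0 0.8 -1; 8 -8 0 0 0 0.9 -1'
python3 - <<'E'
from h import *
delta([0.50,-0.02,0.34],[np.pi,0,0])
E
```

```text
time: 0.72
tool_pos: [0.3818, -0.3479, 0.3351]
orientation: [-3.129, -0.251, 0.0]
ft_force: [0.3, 0.2, 0.5]
opening: 0.0856
time: 1.35
tool_pos: [0.548, -0.1168, 0.335]
orientation: [-3.139, -0.004, 0.002]
ft_force: [0.3, -1.0, 1.1]
opening: 0.0853
[-1.912 -3.876 -0.188] [-0.014  0.007  0.014]
```

```bash
python3 -m handwheel '-1 -2 -0.2 0 0 0 -1; -1.9 -3.8 -0.2 0 0 0 -1; -1.9 -3.9 -0.2 0 0 0 -1'
python3 - <<'E'
from h import *
c=snap('wrist','w1'); print(c['R'].T@-c['t'])
print((c['R'].T).round(3))
W=cloud(c)
for z0,z1,n in((0.075,0.092,'fence'),(0.04,0.05,'bed')):
    m=(W[...,2]>z0)&(W[...,2]<z1); P=W[m]; print(n,m.sum(),np.nanmin(P,0).round(3),np.nanmax(P,0).round(3))
E
```

```text
time: 1.72
tool_pos: [0.4993, -0.0169, 0.3404]
orientation: [-3.139, -0.01, 0.001]
ft_force: [0.8, -0.6, -0.4]
opening: 0.0852
[ 0.57021898 -0.01657614  0.52093844]
[[ 0.006 -0.96  -0.279]
 [-1.    -0.007  0.002]
 [-0.003  0.279 -0.96 ]]
fence 4182 [ 0.459 -0.173  0.075] [0.674 0.167 0.092]
bed 18322 [ 0.137 -0.355  0.04 ] [0.686 0.518 0.05 ]
```

View pics/w1.png

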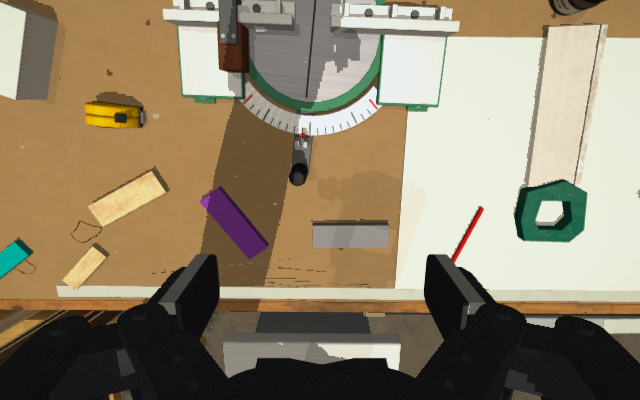

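Clear view: the knob is at (298,174), the fence's front face at rows 20-33, the stop block at (233,50), the red marks at (249,99) and (375,103), and the offcut at (129,198). I'll measure these.

```bash
cat > meas.py <<'E'
from h import *
import sys
c=load(sys.argv[1]); W=cloud(c); hsv=cv2.cvtColor(c['pixels'],cv2.COLOR_BGR2HSV)
X,Y,Z=W[...,0],W[...,1],W[...,2]
m=(Z>.052)&(Z<.077)&(X>.6)&(X<.7)&((Y<-.04)|((Y>.12)&(Y<.165)))
P=W[m]; k=np.polyfit(P[:,1],P[:,0],1); res=P[:,0]-np.polyval(k,P[:,1]); g=abs(res)<.004; k=np.polyfit(P[g,1],P[g,0],1); print('front',m.sum(),g.sum(),k, 'yaw deg',-np.degrees(k[0]))
b=(Z>.041)&(Z<.049)&(X>.55)&(X<.62)&(abs(Y)<.2); print('bed y',np.nanpercentile(Y[b],[.3,99.7]),'xmin',np.nanpercentile(X[b&(Y>.11)],1), Z[b].mean())
f=(Z>.078)&(Z<.09)&(X>.61)&(X<.7)&(abs(Y)<.2);print('fence y',Y[f].min(),Y[f].max(), 'z',np.median(Z[f]))
kn=(Z>.078)&(Z<.095)&(X>.42)&(X<.54)&(abs(Y)<.15); print('knob',kn.sum(),W[kn].mean(0),W[kn].min(0),W[kn].max(0))
s=(Z>.088)&(Z<.1)&(X>.575)&(X<.63)&(Y>.04)&(Y<.14); print('stop top',s.sum(),W[s].min(0),W[s].max(0), np.percentile(Y[s],[2,98]))
o=(hsv[...,0]<28)&(hsv[...,2]>175)&(hsv[...,1]>60)&(Z>.009)&(Z<.02)&(X>.35)&(X<.5)&(Y>.15)&(Y<.38)
P=W[o]; 
if len(P):
    print('offcut',len(P),np.median(P[:,2]),cv2.minAreaRect((P[:,:2]*1000).astype(np.float32)))
E
python3 meas.py w1
```

```text
front 1260 79 [0.01434471 0.66272182] yaw deg -0.8218912916386468
bed y [-0.1698977   0.16712985] xmin 0.5680726201274262 0.04478264872958529
fence y -0.17260226112964253 0.16667838454696898 z 0.08273597770852428
knob 233 [0.47041363 0.01532853 0.08467376] [0.45855688 0.00532115 0.07803212] [0.51431064 0.02630295 0.08743279]
stop top 623 [0.59891182 0.07659601 0.08800395] [0.62994703 0.10469136 0.09574728] [0.07774071 0.10376869]
offcut 1869 0.014081991918368286 ((417.5831298828125, 281.3001403808594), (37.96494674682617, 120.12720489501953), 28.08627700805664)
```

```bash
python3 - <<'E'
from h import *
c=load('w1'); W=cloud(c)
X,Y,Z=W[...,0],W[...,1],W[...,2]
for y0 in(-.16,-.13,-.1,-.07,-.04,.04,.12,.14,.155):
    m=(abs(Y-y0)<.008)&(Z>.052)&(Z<.074)&(X>.63)&(X<.67); t=(abs(Y-y0)<.008)&(Z>.08)&(Z<.086)&(X>.6)&(X<.7)
    e=(abs(Y-y0)<.004)&(abs(Z-.045)<.003)&(X<.62)&(X>.5)
    print(y0,m.sum(),np.median(X[m]) if m.any() else 0,t.sum(),X[t].min().round(4),X[t].max().round(4),'bed',X[e].min().round(4))
k=(Z>.084)&(Z<.09)&(X>.45)&(X<.49)&(abs(Y)<.05);print('knob',k.sum(),cv2.minEnclosingCircle((W[k][:,:2]*1000).astype(np.float32)))
E
```

```text
-0.16 149 0.6613155672808472 162 0.6423 0.6549 bed 0.5587
-0.13 107 0.6624977144536662 159 0.6434 0.6558 bed 0.5597
-0.1 118 0.6619223426975156 155 0.6447 0.6566 bed 0.5596
-0.07 93 0.6635433711036894 164 0.6457 0.6576 bed 0.5919
-0.04 95 0.6614499943213903 167 0.6466 0.6583 bed 0.5706
0.04 84 0.6493855249278494 167 0.6491 0.6609 bed 0.5739
0.12 53 0.6518128173604741 167 0.6513 0.6635 bed 0.567
0.14 57 0.6525097802756694 162 0.6521 0.6644 bed 0.5681
0.155 54 0.6529260126305767 165 0.6527 0.6644 bed 0.5681
knob 173 ((468.9979553222656, 15.519397735595703), 9.838393211364746)
```

```bash
cat >> h.py <<'E'
def rv(yaw,tilt=0): # yaw of tool x in deg, tilt about tool y: + tips forward
    return (Ro.from_euler('z',yaw,degrees=True)*Ro.from_rotvec([np.pi,0,0])*Ro.from_euler('y',tilt,degrees=True)).as_rotvec()
E
python3 - <<'E'
from h import *
delta([.469,.0155,.14],rv(-5.9)); delta([.469,.0155,.051],rv(-5.9))
E
```

```text
[-1.222 -1.331  8.016] [-0.013  0.005  0.619]
[-1.22  -1.323 11.576] [-0.013  0.005  0.619]
```

```bash
python3 -m handwheel '-0.6 -0.7 2 0 0 0.3 -1; -1.2 -1.3 4 0 0 0.6 -1; -1.2 -1.3 6 0 0 0.6 -1; -1.2 -1.3 7.5 0 0 0.6 -1; -1.2 -1.3 8 0 0 0.6 -1'
python3 - <<'E'
from h import *
delta([.469,.0155,.051],rv(-5.9))
c=snap('wrist','w2');W=cloud(c);X,Y,Z=W[...,0],W[...,1],W[...,2]
k=(Z>.082)&(Z<.09)&(X>.44)&(X<.50)&(abs(Y)<.05);print('knob',k.sum(),cv2.minEnclosingCircle((W[k][:,:2]*1000).astype(np.float32)))
E
```

```text
time: 2.4
tool_pos: [0.4679, 0.0141, 0.1373]
orientation: [-3.135, 0.159, 0.01]
ft_force: [0.4, -0.1, -0.8]
opening: 0.0854
[ 0.06  -0.052  3.453] [-0.014  0.037  0.011]
knob 672 ((469.3854675292969, 15.595833778381348), 10.676522254943848)
```

```bash
python3 -m handwheel '0 0 1.5 0 0 0 -1; 0.1 -0.1 2.8 0 0 0 -1; 0.1 -0.1 3.4 0 0 0 -0.3; 0.1 -0.1 3.4 0 0 0 0.3; 0.1 -0.1 3.4 0 0 0 0.3' 20
python3 -m handwheel '0 0 0 0 0 0 0.7; 0 0 0 0 0 0 1; 0 0 0 0 0 0 1;0 0 0 0 0 0 1' 20
python3 - <<'E'
from h import *
s=r.observe(); R0=Ro.from_rotvec(s['orientation']); p=np.array([.6477,-.003]); d=s['tool_pos'][:2]-p; print(np.hypot(*d),np.degrees(np.arctan2(d[1],d[0])))
for a in np.arange(6.14,49.2,6.14)*1: 
    D=Ro.from_euler('z',a,degrees=True); q=p+D.as_matrix()[:2,:2]@d
    print(a.round(1),(R0.inv().apply(np.r_[q,.051]-s['tool_pos'])/.025).round(2))
E
```

```text
time: 3.08
tool_pos: [0.4719, 0.0162, 0.0541]
orientation: [-3.135, 0.159, 0.005]
ft_force: [0.5, -0.6, 0.3]
opening: 0.0318
time: 3.58
tool_pos: [0.4718, 0.0162, 0.0541]
orientation: [-3.135, 0.159, 0.005]
ft_force: [0.2, 0.6, -0.0]
opening: 0.0001
0.1769218940331181 173.7584822300261
6.1 [0.04 0.76 0.12]
12.3 [0.15 1.51 0.12]
18.4 [0.35 2.24 0.12]
24.6 [0.62 2.95 0.12]
30.7 [0.96 3.62 0.12]
36.8 [1.38 4.25 0.11]
43.0 [1.86 4.84 0.11]
49.1 [2.4  5.37 0.11]
```

The fingers shut on nothing, so I'll look before acting.

```bash
python3 - <<'E'
from h import *
c=snap('wrist','w3')
cv2.imwrite('pics/w3b.png',c['pixels'])
W=cloud(c)
for v in range(150,330,15): print(v,[tuple(W[v,u].round(3)) for u in(300,320,340)])
E
```

```text
150 [(np.float64(0.509), np.float64(0.028), np.float64(-0.002)), (np.float64(0.514), np.float64(0.013), np.float64(0.041)), (np.float64(0.514), np.float64(0.003), np.float64(0.051))]
165 [(np.float64(0.499), np.float64(0.029), np.float64(0.0)), (np.float64(0.502), np.float64(0.015), np.float64(0.023)), (np.float64(0.511), np.float64(0.004), np.float64(0.075))]
180 [(np.float64(0.488), np.float64(0.03), np.float64(-0.001)), (np.float64(0.493), np.float64(0.016), np.float64(0.025)), (np.float64(0.492), np.float64(0.003), np.float64(0.025))]
195 [(np.float64(0.477), np.float64(0.031), np.float64(-0.001)), (np.float64(0.483), np.float64(0.017), np.float64(0.024)), (np.float64(0.482), np.float64(0.004), np.float64(0.024))]
210 [(np.float64(0.467), np.float64(0.033), np.float64(0.001)), (np.float64(0.48), np.float64(0.017), np.float64(0.044)), (np.float64(0.472), np.float64(0.005), np.float64(0.024))]
225 [(np.float64(0.455), np.float64(0.034), np.float64(0.0)), (np.float64(0.48), np.float64(0.017), np.float64(0.069)), (np.float64(0.475), np.float64(0.006), np.float64(0.06))]
240 [(np.floa
[... 366 characters left out ...]
), np.float64(0.024), np.float64(0.115)), (np.float64(0.483), np.float64(0.016), np.float64(0.122)), (np.float64(0.478), np.float64(0.009), np.float64(0.115))]
285 [(np.float64(0.486), np.float64(0.022), np.float64(0.136)), (np.float64(0.481), np.float64(0.016), np.float64(0.129)), (np.float64(0.486), np.float64(0.009), np.float64(0.138))]
300 [(np.float64(0.485), np.float64(0.022), np.float64(0.143)), (np.float64(0.476), np.float64(0.017), np.float64(0.13)), (np.float64(0.484), np.float64(0.01), np.float64(0.143))]
315 [(np.float64(0.485), np.float64(0.021), np.float64(0.151)), (np.float64(0.47), np.float64(0.017), np.float64(0.13)), (np.float64(0.484), np.float64(0.01), np.float64(0.151))]
```

View pics/w3b.png

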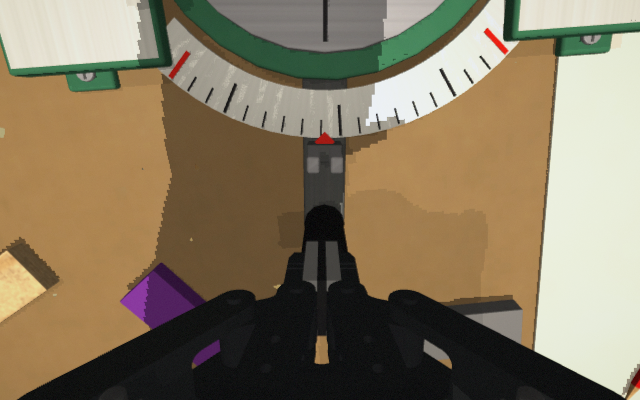

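```bash
python3 - <<'E'
from h import *
print(r.observe()['opening'],r.observe()['tool_pos'])
W=cloud(load('w1'))
for u,v in[(200,265),(210,262),(205,290),(440,265),(432,262),(435,290)]: print(u,v,W[v,u].round(3))
W=cloud(load('w3'))
for v in(230,236,242,246,250,254,258,264): print(v,[W[v,u].round(3).tolist() for u in (290,296,308,322,335,348,354)])
im=load('w3')['pixels']; cv2.imwrite('pics/w3c.png',cv2.resize(np.clip(im[190:370,220:430].astype(float)*2.5,0,255).astype(np.uint8),None,fx=3.5,fy=3.3,interpolation=cv2.INTER_NEAREST))
E
```

```text
0.0002424976793097915 [0.47182066 0.01624724 0.05407074]
200 265 [0.51  0.028 0.405]
210 262 [0.509 0.026 0.4  ]
205 290 [0.502 0.026 0.408]
440 265 [ 0.511 -0.06   0.404]
432 262 [ 0.509 -0.06   0.398]
435 290 [ 0.5   -0.059  0.405]
230 [[0.453, 0.042, 0.0], [0.452, 0.037, 0.0], [0.477, 0.023, 0.066], [0.48, 0.016, 0.077], [0.479, 0.009, 0.075], [0.448, 0.0, 0.001], [0.448, -0.004, -0.0]]
236 [[0.448, 0.042, 0.0], [0.447, 0.038, 0.0], [0.478, 0.023, 0.076], [0.479, 0.016, 0.081], [0.478, 0.01, 0.081], [0.443, 0.0, -0.001], [0.443, -0.004, -0.0]]
242 [[0.443, 0.043, -0.0], [0.443, 0.039, -0.0], [0.484, 0.021, 0.097], [0.483, 0.015, 0.097], [0.483, 0.01, 0.098], [0.439, 0.001, -0.0], [0.438, -0.004, -0.001]]
246 [[0.44, 0.043, -0.001], [0.439, 0.039, -0.001], [0.484, 0.021, 0.102], [0.483, 0.015, 0.101], [0.483, 0.01, 0.102], [0.435, 0.001, -0.0], [0.435, -0.003, 0.0]]
250 [[0.436, 0.044, -0.001], [0.436, 0.039, -0.0], [0.483, 0.021, 0.105], [0.483, 0.015, 0.106], [0.483, 0.01, 0.105], [0.433, 0.001, 0.001], [0.432, -0.003, 0.0]]
254 [[0.434, 0.044, 0.0], [0.48, 0.027, 0.101], [0.484, 0.021, 0.11], [0.483, 0.015, 0.109], [0.483, 0.01, 0.109], [0.478, 0.005, 0.101], [0.429, -0.003, -0.0]]
258 [[0.48, 0.029, 0.104], [0.48, 0.026, 0.104], [0.484, 0.02, 0.114], [0.483, 0.015, 0.112], [0.483, 0.01, 0.112], [0.478, 0.005, 0.104], [0.477, 0.003, 0.103]]
264 [[0.48, 0.028, 0.11], [0.48, 0.026, 0.109], [0.484, 0.02, 0.118], [0.484, 0.015, 0.118], [0.482, 0.01, 0.117], [0.478, 0.005, 0.109], [0.478, 0.003, 0.109]]
```

View pics/w3c.png

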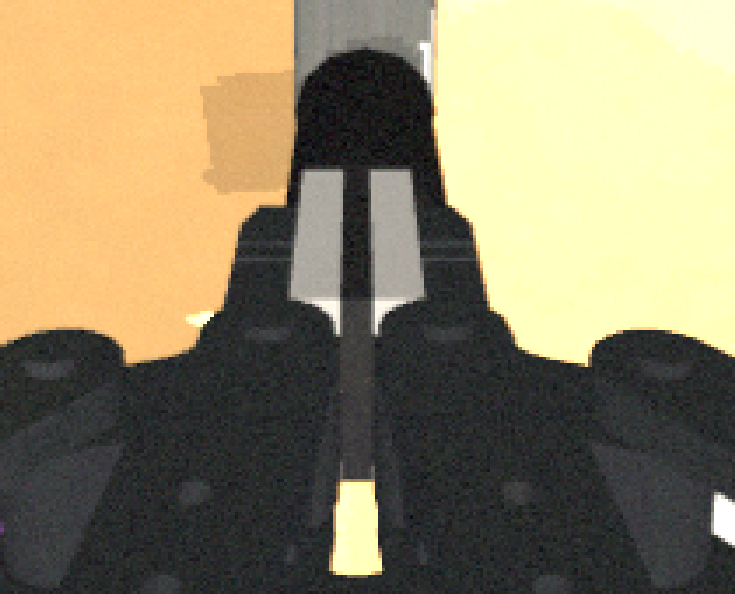

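The crop shows the fingers shut, with their tips at z≈0.096 above the knob top (0.086), while the reported TCP z is 0.054. So the real tips lie about 42 mm behind the reported TCP along the tool axis, and the lateral position agrees. In w1 the open tips were at 0.399 against a TCP of 0.340, which gives the same answer (13 + 44 mm). I'll correct every height by +42 mm.

```bash
python3 -m handwheel '0 0 0 0 0 0 -0.6; 0 0 0 0 0 0 -0.6; 0 0 0 0 0 0 -0.6;-0.1 0 0.8 0 0 0 -0.6;-0.1 0 1.4 0 0 0 -0.6' 20
python3 -m handwheel '0 0 0.3 0 0 0 -0.6; 0 0 0.3 0 0 0 0.2; 0 0 0.3 0 0 0 0.7; 0 0 0.3 0 0 0 1; 0 0 0.3 0 0 0 1' 20
python3 - <<'E'
from h import *
s=r.observe(); R0=Ro.from_rotvec(s['orientation']); p=np.array([.6477,-.003]); d=s['tool_pos'][:2]-p; print(s['opening'],np.hypot(*d),np.degrees(np.arctan2(d[1],d[0])))
for a in np.linspace(0,49.1,9)[1:]: 
    D=Ro.from_euler('z',a,degrees=True); q=p+D.as_matrix()[:2,:2]@d
    print(a.round(1),(R0.inv().apply(np.r_[q,s['tool_pos'][2]]-s['tool_pos'])/.025).round(2))
E
```

```text
time: 4.25
tool_pos: [0.4689, 0.0167, 0.0183]
orientation: [-3.135, 0.159, 0.005]
ft_force: [0.5, -0.2, -0.4]
opening: 0.0681
time: 4.88
tool_pos: [0.4695, 0.0165, 0.0115]
orientation: [-3.136, 0.158, 0.003]
ft_force: [-0.1, -1.2, 1.8]
opening: 0.0225
0.022455883593915597 0.17923152572352893 173.75648939712264
6.1 [ 0.03  0.77 -0.  ]
12.3 [ 0.15  1.53 -0.  ]
18.4 [ 0.35  2.27 -0.  ]
24.6 [ 0.62  2.98 -0.01]
30.7 [ 0.97  3.67 -0.01]
36.8 [ 1.4   4.31 -0.01]
43.0 [ 1.88  4.9  -0.01]
49.1 [ 2.43  5.44 -0.02]
```

Knob gripped (opening 22.5 mm). Now swinging the arm.

```bash
python3 -m handwheel '0.03 0.77 0 0 0 -0.6 1; 0.15 1.53 0 0 0 -1.2 1; 0.35 2.27 0 0 0 -1.8 1; 0.62 2.98 0 0 0 -2.5 1; 0.62 2.98 0 0 0 -2.5 1'
python3 - <<'E'
from h import *
s=r.observe(); R0=Ro.from_rotvec(s['orientation']); p=np.array([.6477,-.003]); d=s['tool_pos'][:2]-p; a0=np.degrees(np.arctan2(d[1],d[0]))%360; print(s['opening'],np.hypot(*d),a0,s['ft_force'])
for a in np.linspace(0,223.2-a0,5)[1:]: 
    D=Ro.from_euler('z',a,degrees=True); q=p+D.as_matrix()[:2,:2]@d*.1795/np.hypot(*d)
    print(a.round(1),(R0.inv().apply(np.r_[q,s['tool_pos'][2]]-s['tool_pos'])/.025).round(2))
E
```

```text
time: 5.5
tool_pos: [0.4778, -0.0603, 0.0116]
orientation: [-3.097, -0.52, 0.002]
ft_force: [-1.2, -2.0, 0.6]
opening: 0.0226
0.02255996160600632 0.17931866314124953 198.6497714755881 [-1.18723539 -1.99532741  0.58121683]
6.1 [ 0.03  0.77 -0.  ]
12.3 [ 0.15  1.53 -0.  ]
18.4 [ 0.34  2.27 -0.  ]
24.6 [ 0.62  2.99 -0.  ]
```

```bash
python3 -m handwheel '0.03 0.77 0 0 0 -0.6 1; 0.15 1.53 0 0 0 -1.2 1; 0.35 2.27 0 0 0 -1.8 1; 0.62 3 0 0 0 -2.45 1; 0.62 3 0 0 0 -2.45 1'
python3 -m handwheel '0 0 0 0 0 0 1'
python3 - <<'E'
from h import *
s=r.observe(); p=np.array([.6477,-.003]); d=s['tool_pos'][:2]-p; print(np.hypot(*d),np.degrees(np.arctan2(d[1],d[0]))%360-223.17+45)
E
```

```text
time: 6.12
tool_pos: [0.5173, -0.1264, 0.0116]
orientation: [-2.918, -1.162, 0.001]
ft_force: [-0.2, -1.1, 1.2]
opening: 0.0223
time: 6.25
tool_pos: [0.5169, -0.126, 0.0116]
orientation: [-2.919, -1.16, 0.003]
ft_force: [-0.2, -2.4, 0.1]
opening: 0.0222
0.17954414965381485 45.066117356070095
```

```bash
python3 -m handwheel '0 0 0 0 0 0 0.2; 0 0 0 0 0 0 -0.4; 0 0 0 0 0 0 -0.4; 0 0 -1 0 0 0 -0.4; 0 0 -2.5 0 0 0 -0.4'
python3 -m handwheel '0 0 -2 0 0 0 -0.4; -1 0 -4 0 0 0 -1; -1 0 -6 0 0 0 -1; -1 0 -6 0 0 0 -1'
python3 - <<'E'
from h import *
c=snap('wrist','w4');W=cloud(c);X,Y,Z=W[...,0],W[...,1],W[...,2]
k=(Z>.082)&(Z<.09)&(abs(X-.516)<.03)&(abs(Y+.126)<.03);(x,y),_=cv2.minEnclosingCircle((W[k][:,:2]*1000).astype(np.float32)); print('knob',k.sum(),x,y,_)
d=np.array([x-647.7,y+3]);print(np.hypot(*d),np.degrees(np.arctan2(d[1],d[0]))%360-178.17)
E
```

```text
time: 6.88
tool_pos: [0.5157, -0.1252, 0.0733]
orientation: [-2.916, -1.158, 0.006]
ft_force: [0.7, 0.3, 0.3]
opening: 0.0596
time: 7.38
tool_pos: [0.5008, -0.144, 0.2293]
orientation: [2.916, 1.157, 0.005]
ft_force: [-0.1, 0.4, -0.4]
opening: 0.0858
knob 391 516.9078979492188 -125.81708526611328 10.842910766601562
179.41741942221142 45.02886541520533
```

View pics/w4.png

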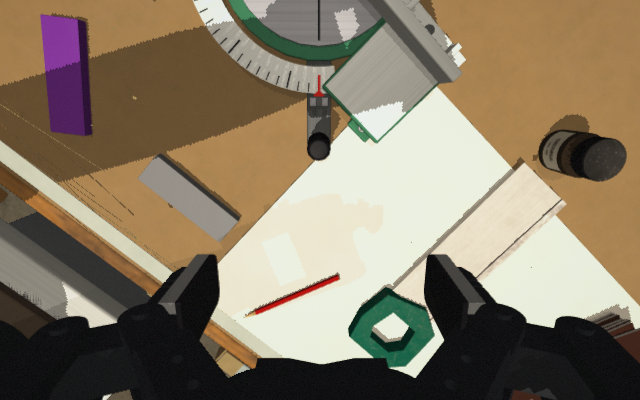

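The pointer (319,93) stands on the red mark (319,80), the kerf lines up with it, and the measured angle is 45.0°. Next, the offcut.

```bash
python3 - <<'E'
from h import *
delta([.4176,.2813,.13],rv(118.1))
E
```

```text
[  9.263 -14.603   3.834] [-1.000e-03  3.000e-03 -7.481e+00]
```

```bash
python3 -m handwheel '1.2 -1.8 0 0 0 -0.8 -0.4; 2.5 -3.8 0 0 0 -1.8 -0.4; 3.8 -5.9 0 0 0 -2.8 -0.4; 5 -8 0.5 0 0 -3.8 -0.4; 6.3 -10 1 0 0 -4.8 -0.4'
python3 - <<'E'
from h import *
delta([.4176,.2813,.13],rv(118.1))
E
```

```text
time: 8.05
tool_pos: [0.4408, 0.1486, 0.1988]
orientation: [-2.189, -2.251, 0.004]
ft_force: [0.1, 0.5, -1.1]
opening: 0.0597
[ 5.333 -0.77   2.75 ] [-1.600e-02 -1.000e-03 -2.649e+00]
```

```bash
python3 -m handwheel '1.5 -0.3 0.5 0 0 -0.9 -0.4; 3.5 -0.6 1.5 0 0 -1.8 -0.4; 5.3 -0.8 2.7 0 0 -2.6 -0.4; 5.3 -0.8 2.7 0 0 -2.6 -0.4; 5.3 -0.8 2.7 0 0 -2.65 -0.4'
python3 - <<'E'
from h import *
c=snap('wrist','w5');W=cloud(c); hsv=cv2.cvtColor(c['pixels'],cv2.COLOR_BGR2HSV)
X,Y,Z=W[...,0],W[...,1],W[...,2]
o=(hsv[...,1]>40)&(hsv[...,2]>150)&(Z>.010)&(Z<.02)&(abs(X-.4176)<.09)&(abs(Y-.281)<.09)
n,l,st,ce=cv2.connectedComponentsWithStats(o.astype(np.uint8)); i=1+st[1:,4].argmax(); print(st[i])
print(np.median(W[l==i][:,2]),cv2.minAreaRect((W[l==i][:,:2]*1000).astype(np.float32)))
delta([.4176,.2813,-.038],rv(118.1))
E
```

```text
time: 8.68
tool_pos: [0.4161, 0.2801, 0.1301]
orientation: [-1.614, -2.692, 0.006]
ft_force: [0.4, 0.3, -0.1]
opening: 0.0597
[ 302  111   46  133 5493]
0.013664467684652347 ((417.980224609375, 281.2922058105469), (37.905799865722656, 118.97323608398438), 27.861181259155273)
[0.034 0.071 6.762] [-0.018 -0.003 -0.002]
```

```bash
python3 -m handwheel '0.05 0.07 2 0 0 0 -0.4; 0.05 0.07 4 0 0 0 -0.4; 0.05 0.07 5.5 0 0 0 -0.4; 0.05 0.07 6.2 0 0 0 -0.4; 0.05 0.07 6.3 0 0 0 -0.4' 20
python3 -m handwheel '0 0 0.2 0 0 0 -0.2; 0 0 0.3 0 0 0 0.1; 0 0 0.3 0 0 0 0.4; 0 0 0.3 0 0 0 0.4; 0 0 0.3 0 0 0 0.4' 30
```

```text
time: 9.35
tool_pos: [0.4178, 0.281, -0.0265]
orientation: [-1.617, -2.691, 0.004]
ft_force: [0.9, 0.2, 0.5]
opening: 0.0597
time: 9.98
tool_pos: [0.4191, 0.2815, -0.0328]
orientation: [-1.618, -2.692, 0.001]
ft_force: [0.7, -0.2, 5.7]
opening: 0.0375
```

```bash
python3 -m handwheel '0 0 -1 0 0 0 0.4; 0 0 -2.5 0 0 0 0.4; 0 0 -4.5 0 0 0 0.4; 0 0 -6 0 0 0 0.4; 0 0 -6 0 0 0 0.4' 
python3 - <<'E'
from h import *
print(r.observe()['opening']);delta([.6043,.0154,.08],rv(88.17))
E
```

```text
time: 10.6
tool_pos: [0.421, 0.2825, 0.1202]
orientation: [1.616, 2.691, 0.007]
ft_force: [-0.3, 0.0, -0.9]
opening: 0.0369
0.036921496650523494
[-12.876   1.447   1.622] [ 0.03  -0.006  2.985]
```

```bash
python3 -m handwheel '-1.5 0.2 0 0 0 0.4 0.4; -3.5 0.4 0 0 0 1 0.4; -5.5 0.6 0 0 0 1.6 0.4; -7.5 0.8 0 0 0 2.2 0.4; -9.5 1 0 0 0 2.8 0.4' 
python3 - <<'E'
from h import *
print(r.observe()['opening']);delta([.6043,.0154,.08],rv(88.17))
E
```

```text
time: 11.22
tool_pos: [0.5534, 0.0833, 0.1175]
orientation: [-2.224, -2.217, -0.003]
ft_force: [-0.3, 0.9, -0.3]
opening: 0.0368
0.036839136915637845
[-2.712  2.045  1.494] [-0.001 -0.015  0.165]
```

```bash
python3 -m handwheel '-1.3 1 0 0 0 0.1 0.4; -2.4 1.9 0 0 0 0.2 0.4; -2.7 2 0.8 0 0 0.2 0.4; -2.7 2 1.5 0 0 0.2 0.4; -2.7 2 1.5 0 0 0.2 0.4' 
python3 - <<'E'
from h import *
c=snap('wrist','w6');W=cloud(c); hsv=cv2.cvtColor(c['pixels'],cv2.COLOR_BGR2HSV)
X,Y,Z=W[...,0],W[...,1],W[...,2]
s=r.observe();print(s['tool_pos'],s['opening'])
o=(hsv[...,0]<28)&(hsv[...,1]>50)&(hsv[...,2]>120)&(Z>.10)&(Z<.16)&(abs(X-.604)<.05)&(abs(Y-.015)<.1)
P=W[o];print(len(P),P.min(0),P.max(0))
if len(P): print(np.median(P[:,2]),cv2.minAreaRect((P[:,:2]*1000).astype(np.float32)))
st=(Z>.090)&(Z<.1)&(X>.56)&(X<.65)&(Y>.05)&(Y<.14);print('stop',st.sum(),W[st].min(0) if st.any() else 0,W[st].max(0) if st.any() else 0)
delta([.6043,.0154,.010],rv(88.17))
E
```

```text
time: 11.85
tool_pos: [0.5994, 0.0172, 0.0756]
orientation: [-2.256, -2.174, 0.005]
ft_force: [-0.8, 1.0, -0.9]
opening: 0.037
[0.60085426 0.01711475 0.07739788] 0.03743109802151802
20880 [ 0.57966782 -0.03170842  0.10948869] [0.62120147 0.07826179 0.12451537]
0.12200984205240951 ((600.2911987304688, 22.93054962158203), (109.46997833251953, 38.07280731201172), 87.85969543457031)
stop 2893 [0.60003481 0.07738331 0.09000074] [0.6499935  0.10445803 0.09666222]
[-0.073  0.154  2.695] [-0.029 -0.02  -0.028]
```

View pics/w6.png

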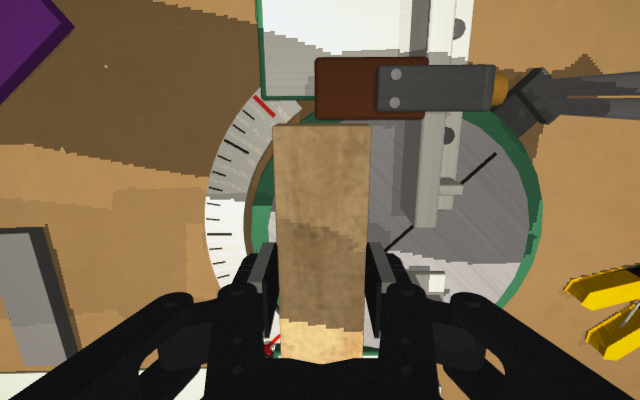

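The offcut is held level and square to the fence, 1 mm too far left (its end at row 125, the stop's face at row 120). I'll shift it right a little and lower it.

```bash
python3 -m handwheel '-0.18 0.1 0 0 0 0 0.4; -0.18 0.15 1 0 0 0 0.4; -0.18 0.15 2 0 0 0 0.4; -0.18 0.15 2.4 0 0 0 0.4; -0.18 0.15 2.5 0 0 0 0.4'
python3 -m handwheel '0 0 0.1 0 0 0 0.4; 0 0 0.15 0 0 0 0.4; 0 0 0.2 0 0 0 0.4'
python3 - <<'E'
from h import *
s=r.observe();print(s['tool_pos'],s['ft_force'])
E
```

```text
time: 12.52
tool_pos: [0.6042, 0.0129, 0.0149]
orientation: [-2.257, -2.177, 0.002]
ft_force: [-0.5, -0.2, -0.2]
opening: 0.0368
time: 12.9
tool_pos: [0.6053, 0.0128, 0.0122]
orientation: [-2.258, -2.178, -0.0]
ft_force: [-4.1, -0.3, 9.7]
opening: 0.0369
[0.60534827 0.01277112 0.01215495] [-4.08036337 -0.25876561  9.72884414]
```

```bash
python3 -m handwheel '0.08 0 -0.02 0 0 0 0.4; 0.16 0 -0.02 0 0 0 0.4; 0.2 0 -0.02 0 0 0 0.4; 0.2 0 -0.02 0 0 0 0.4'
python3 -m handwheel '0.04 0 0 0 0 0 0.4; 0.08 0 0 0 0 0 0.4'
```

```text
time: 13.4
tool_pos: [0.6058, 0.0168, 0.0129]
orientation: [-2.259, -2.179, 0.001]
ft_force: [-0.1, -5.3, 0.2]
opening: 0.0371
time: 13.65
tool_pos: [0.606, 0.0168, 0.013]
orientation: [-2.259, -2.183, 0.005]
ft_force: [-1.3, -10.2, 1.1]
opening: 0.037
```

```bash
python3 -m handwheel '-0.08 0 0 0 0 0 0.1; -0.08 0 0 0 0 0 -0.12; -0.08 0 0 0 0 0 -0.12; -0.08 0 0 0 0 0 -0.12; -0.08 0 -0.6 0 0 0 -0.12'
python3 -m handwheel '0 0 -1.5 0 0 0 -0.12; 0 0 -3 0 0 0 -0.12; -0 -2 -5 0 0 0 0; 0 -3.5 -5.5 0 0 0 0.6; 0 -3.5 -5.5 0 0 0 1'
python3 - <<'E'
from h import *
c=snap('wrist','w7');W=cloud(c); hsv=cv2.cvtColor(c['pixels'],cv2.COLOR_BGR2HSV)
X,Y,Z=W[...,0],W[...,1],W[...,2]
o=(hsv[...,0]<28)&(hsv[...,1]>40)&(Z>.054)&(Z<.065)&(X>.56)&(X<.64)&(abs(Y-.015)<.07)
n,l,st,ce=cv2.connectedComponentsWithStats(o.astype(np.uint8)); i=1+st[1:,4].argmax(); P=W[l==i]
print(len(P),np.median(P[:,2]),P.min(0),P.max(0),cv2.minAreaRect((P[:,:2]*1000).astype(np.float32)))
s=r.observe();print(s['q'].round(2),s['tool_pos'])
E
```

```text
time: 14.28
tool_pos: [0.6046, 0.0152, 0.0271]
orientation: [-2.257, -2.181, 0.008]
ft_force: [0.5, 0.9, 1.3]
opening: 0.0481
time: 14.9
tool_pos: [0.5174, 0.0187, 0.1683]
orientation: [2.258, 2.183, -0.003]
ft_force: [0.7, -0.2, 0.2]
opening: 0.0066
6193 0.05859580652015064 [ 0.5853194  -0.04316602  0.05401647] [0.62696625 0.0849803  0.06494279] ((606.3677978515625, 20.957725524902344), (127.4996109008789, 38.6122932434082), 88.08411407470703)
[-0.16 -0.04  1.98 -0.    1.2  -0.12] [0.51815119 0.01853597 0.16726629]
```

The offcut lies on the bed against the stop, with a gap of about 23 mm to the fence. Next I turn the tool so the shut fingertips sit side by side along its front edge, then tilt it forward 45°.

```bash
python3 -m handwheel '0 0 0 0 0 1 1;0 0 0 0 0 2 1;0 0 0 0 0 3 1;0 0 0 0 0 4 1;0 0 0 0 0 5 1'
python3 -m handwheel '0 0 0 0 0 1 1;0 0 0 0 0 2 1;0 0 0 0 0 3 1;0 0 0 0 0 4 1;0 0 0 0 0 4.2 1' 40
python3 - <<'E'
from h import *
s=r.observe();print(s['q'].round(2)); delta([.53,.0165,.14],rv(-1.83,45)); delta([.53,.0165,.14],rv(-1.83,0))
E
```

```text
time: 15.58
tool_pos: [0.5188, 0.0184, 0.1667]
orientation: [2.972, 1.015, -0.005]
ft_force: [0.5, 0.6, 0.2]
opening: -0.0001
time: 16.2
tool_pos: [0.5194, 0.0184, 0.1662]
orientation: [3.138, -0.118, -0.005]
ft_force: [0.4, 0.0, 1.8]
opening: 0.0
[-0.16 -0.03  1.98 -0.    1.2   1.49]
[0.433 0.042 1.048] [ 0.107  4.518 -0.23 ]
[0.433 0.042 1.048] [ 0.01   0.018 -0.247]
```

```bash
python3 -m handwheel '0 0 0 0 0.9 -0.2 1;0 0 0.2 0 1.8 -0.2 1;0.1 0 0.4 0 2.7 -0.2 1;0.2 0 0.6 0.1 3.6 -0.2 1;0.4 0 0.8 0.1 4.4 -0.2 1'
python3 - <<'E'
from h import *
s=r.observe();print(s['q'].round(2)); delta([.574,.0155,.0717],rv(-1.83,45))
E
```

```text
time: 16.82
tool_pos: [0.5293, 0.0172, 0.1465]
orientation: [2.898, -0.052, 1.174]
ft_force: [0.5, 0.4, -1.1]
opening: 0.0001
[-0.24 -0.41  2.48  0.43  0.34  1.02]
[-7.970e-01 -2.000e-03  3.392e+00] [ 0.023  0.089 -0.015]
```

```bash
python3 -m handwheel '-0.2 0 0.7 0 0 0 1;-0.4 0 1.5 0 0 0 1;-0.7 0 2.5 0 0 0 1;-0.8 0 3.2 0 0.1 0 1;-0.8 0 3.2 0 0.1 0 1'
python3 - <<'E'
from h import *
s=r.observe();print(s['q'].round(2)); delta([.6167,.014,.029],rv(-1.83,45))
c=snap('wrist','w8')
W=cloud(c)
X,Y,Z=W[...,0],W[...,1],W[...,2]
hsv=cv2.cvtColor(c['pixels'],cv2.COLOR_BGR2HSV)
o=(hsv[...,0]<28)&(hsv[...,1]>40)&(Z>.055)&(Z<.063)&(X>.56)&(X<.64)&(abs(Y-.015)<.065)
P=W[o];print(len(P),np.percentile(P,[1,99],axis=0))
E
```

```text
time: 17.45
tool_pos: [0.5631, 0.0003, 0.0857]
orientation: [-2.893, 0.031, -1.181]
ft_force: [0.4, 0.6, 0.2]
opening: -0.0001
[-0.29 -0.17  2.45  1.07  0.24  0.33]
[-0.069 -0.524  3.126] [-0.172  0.061 -0.01 ]
8964 [[ 0.58576492 -0.04131651  0.05576577]
 [ 0.6260413   0.07711073  0.06053971]]
```

View pics/w8.png

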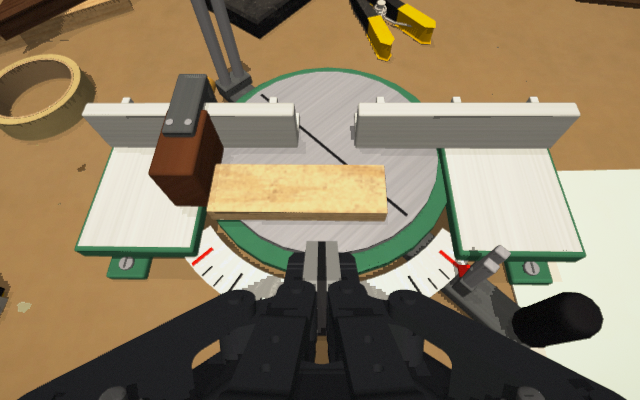

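Clear view: the offcut spans (210-387, 165-218) with its left end at the stop, the fence behind it, and the pointer on the right-hand red mark (465,268). Joint 5 is at its limit at 45° tilt, so I'll use about 35°.

```bash
python3 - <<'E'
from h import *
zt=np.array([.574,-.018,-.819]); p=np.array([.5865,.015,.059])
delta(p+zt*(.042-.025),rv(-1.83,35))
E
```

```text
[-0.207 -0.559  2.097] [-0.171 -0.94   0.006]
```

```bash
python3 -m handwheel '0 -0.1 0 -0.1 -0.5 0 1;0 -0.3 0 -0.15 -0.9 0 1;-0.1 -0.5 0.8 -0.17 -0.95 0 1;-0.2 -0.56 1.6 -0.17 -0.95 0 1;-0.2 -0.56 2 -0.17 -0.95 0 1'
python3 -m handwheel '0 0 0 0 0 0 1'
python3 - <<'E'
from h import *
s=r.observe();print(s['q'].round(2),s['ft_force'])
zt=np.array([.574,-.018,-.819]); p=np.array([.5865,.015,.059])
delta(p+zt*(.042-.025),rv(-1.83,35));delta(p+zt*.042,rv(-1.83,35));delta(p+zt*.042+[.023,.0,0],rv(-1.83,35))
W=cloud(snap('wrist','w9'))
for v in range(225,262,4): print(v,W[v,312].round(4),W[v,330].round(4))
E
```

```text
time: 18.12
tool_pos: [0.595, 0.0151, 0.0461]
orientation: [2.988, -0.043, 0.937]
ft_force: [-0.0, -0.0, -0.3]
opening: -0.0004
time: 18.25
tool_pos: [0.5949, 0.0151, 0.0453]
orientation: [2.989, -0.043, 0.935]
ft_force: [0.6, 0.4, 0.5]
opening: -0.0001
[-0.19  0.02  2.29  0.38  0.25  1.07] [0.57475553 0.40659927 0.473424  ]
[0.04  0.015 0.041] [-0.005  0.026  0.018]
[0.045 0.016 1.041] [-0.005  0.026  0.018]
[ 0.801 -0.011  1.565] [-0.005  0.026  0.018]
225 [0.5938 0.0205 0.0596] [0.5938 0.0112 0.0586]
229 [0.5918 0.0206 0.0591] [0.5915 0.0113 0.0592]
233 [0.5896 0.0206 0.0595] [0.5896 0.0114 0.0584]
237 [0.5877 0.0207 0.0587] [0.5875 0.0115 0.0583]
241 [0.5799 0.0201 0.0867] [0.58   0.0124 0.0855]
245 [0.5775 0.0201 0.0902] [0.5773 0.0126 0.0901]
249 [0.5755 0.0201 0.0925] [0.5752 0.0127 0.0927]
253 [0.5733 0.02   0.0954] [0.5731 0.0129 0.0955]
257 [0.5713 0.02   0.0983] [0.5712 0.013  0.0978]
261 [0.5693 0.02   0.1012] [0.5691 0.0131 0.1011]
```

Tip check: the visible front corner at (0.580, 0.086) matches the prediction with the 42 mm offset. Joint 5 is near its limit again, so I'll ease to about 26° for the approach.

```bash
python3 - <<'E'
from h import *
t=np.radians(26); zt=np.array([np.sin(t),-.032*np.sin(t),-np.cos(t)]); p=np.array([.5865,.0165,.059])
for k in(.012,.0): delta(p+zt*(.042-k),rv(-1.83,26))
delta(p+zt*.042+[.023,.0,0],rv(-1.83,26))
E
```

```text
[-0.154 -0.046  0.558] [-0.003 -0.877  0.018]
[-0.227 -0.046  1.033] [-0.003 -0.877  0.018]
[ 0.528 -0.072  1.557] [-0.003 -0.877  0.018]
```

```bash
python3 -m handwheel '-0.05 0 0 0 -0.5 0 1;-0.1 0 0.2 0 -0.88 0 1;-0.15 -0.05 0.5 0 -0.88 0 1;-0.15 -0.05 0.6 0 -0.88 0 1;-0.2 -0.05 0.8 0 -0.88 0 1'
python3 -m handwheel '0 0 0 0 0 0 1'
python3 - <<'E'
from h import *
s=r.observe();print(s['q'].round(2),s['ft_force'])
t=np.radians(26); zt=np.array([np.sin(t),-.032*np.sin(t),-np.cos(t)]); p=np.array([.5865,.0165,.059])
delta(p+zt*.042,rv(-1.83,26))
R0=Ro.from_rotvec(s['orientation']);print('fwd25',R0.inv().apply([1,-.032,0]).round(2),'down25',R0.inv().apply([0,0,-1]).round(2))
E
```

```text
time: 18.92
tool_pos: [0.6014, 0.0162, 0.0258]
orientation: [3.054, -0.044, 0.704]
ft_force: [-0.3, -0.7, 0.6]
opening: -0.0003
time: 19.05
tool_pos: [0.6006, 0.0163, 0.0248]
orientation: [3.055, -0.044, 0.702]
ft_force: [-0.6, 0.1, -1.1]
opening: -0.0
[-0.17  0.12  2.18  0.16  0.4   1.3 ] [-0.56685838  0.11626978 -1.07723796]
[0.093 0.012 0.203] [-0.004  0.013  0.017]
fwd25 [0.9  0.   0.44] down25 [-0.44 -0.    0.9 ]
```

```bash
python3 -m handwheel '0.1 0 0.15 0 0 0 1; 0.1 0 0.25 0 0 0 1; 0.1 0 0.3 0 0 0 1'
python3 -m handwheel '0.08 0 0.05 0 0 0 1; 0.18 0 0.09 0 0 0 1; 0.27 0 0.13 0 0 0 1;0.36 0 0.18 0 0 0 1;0.36 0 0.18 0 0 0 1'
python3 - <<'E'
from h import *
c=snap('wrist','w10');W=cloud(c);X,Y,Z=W[...,0],W[...,1],W[...,2]
hsv=cv2.cvtColor(c['pixels'],cv2.COLOR_BGR2HSV)
o=(hsv[...,0]<28)&(hsv[...,1]>40)&(Z>.055)&(Z<.063)&(X>.56)&(X<.66)&(abs(Y-.015)<.065)
P=W[o];print(len(P),np.percentile(P,[1,99],axis=0).round(4),cv2.minAreaRect((P[:,:2]*1000).astype(np.float32)))
print(r.observe()['q'].round(2))
E
```

```text
time: 19.42
tool_pos: [0.6099, 0.0156, 0.0232]
orientation: [3.05, -0.044, 0.715]
ft_force: [-4.4, 0.6, 14.1]
opening: -0.0001
time: 20.05
tool_pos: [0.6214, 0.015, 0.0243]
orientation: [3.049, -0.044, 0.719]
ft_force: [-0.5, 0.2, 4.9]
opening: 0.0005
21089 [[ 0.6042 -0.0423  0.057 ]
 [ 0.6429  0.0771  0.0608]] ((622.9318237304688, 17.353511810302734), (122.27740478515625, 52.13623046875), 88.12864685058594)
[-0.17  0.16  2.14  0.16  0.39  1.3 ]
```

The offcut moves with the fingers, still straight and against the stop, with about 6 mm left to the fence.

```bash
python3 -m handwheel '0.06 -0.02 0.06 0 0 0 1; 0.14 -0.03 0.1 0 0 0 1; 0.22 -0.04 0.14 0 0 0 1; 0.28 -0.05 0.18 0 0 0 1; 0.28 -0.05 0.18 0 0 0 1'
python3 - <<'E'
from h import *
c=snap('wrist','w11');W=cloud(c);X,Y,Z=W[...,0],W[...,1],W[...,2]
hsv=cv2.cvtColor(c['pixels'],cv2.COLOR_BGR2HSV)
o=(hsv[...,0]<28)&(hsv[...,1]>40)&(Z>.056)&(Z<.0615)&(X>.58)&(X<.66)&(abs(Y-.015)<.065)
P=W[o];print(len(P),np.percentile(P,[1,99],axis=0).round(4),cv2.minAreaRect((P[:,:2]*1000).astype(np.float32)))
s=r.observe();print(s['q'].round(2),s['ft_force'],s['tool_pos'])
E
```

```text
time: 20.72
tool_pos: [0.6278, 0.0157, 0.0237]
orientation: [3.05, -0.042, 0.712]
ft_force: [-17.8, -3.4, 19.0]
opening: 0.0002
21056 [[ 0.6098 -0.0419  0.0571]
 [ 0.649   0.0768  0.0603]] ((623.8557739257812, 17.36499786376953), (121.66255187988281, 51.67531204223633), 88.99183654785156)
[-0.16  0.17  2.12  0.15  0.39  1.31] [-16.85873067  -4.29768166  19.98813848] [0.62781977 0.01570228 0.02375558]
```

```bash
python3 -m handwheel '0 0 0.02 0 0 0 1; 0 0 0.02 0 0 0 1;0 0 0.02 0 0 0 1;0 0 0.02 0 0 0 1'
python3 - <<'E'
from h import *
c=snap('wrist','w12');cv2.imwrite('pics/w12c.png',cv2.resize(c['pixels'][60:330,120:540],None,fx=1.9,fy=1.9))
W=cloud(c);X,Y,Z=W[...,0],W[...,1],W[...,2]
for z0,z1,n in((.056,.061,'offcut end'),(.065,.09,'stop face')):
    m=(Z>z0)&(Z<z1)&(X>.612)&(X<.64)&(Y>.06)&(Y<.1); print(n,m.sum(),np.percentile(Y[m],[1,50,98]).round(4))
# fence gap at both ends
hsv=cv2.cvtColor(c['pixels'],cv2.COLOR_BGR2HSV)
for y0 in(-.035,.03,.06):
    o=(hsv[...,0]<28)&(hsv[...,1]>40)&(Z>.056)&(Z<.0615)&(abs(Y-y0)<.006)&(X<.66)&(X>.58); f=(abs(Y-y0)<.006)&(Z>.066)&(Z<.078)&(X>.6)&(X<.68)
    print(y0,X[o].min().round(4),X[o].max().round(4),'fence',np.percentile(X[f],[5,50]).round(4))
s=r.observe();print(s['ft_force'],s['qvel'].round(3))
E
```

```text
time: 21.28
tool_pos: [0.6276, 0.0156, 0.0239]
orientation: [3.051, -0.041, 0.71]
ft_force: [-9.6, -1.3, 12.4]
opening: -0.0001
offcut end 2354 [0.0602 0.0688 0.077 ]
stop face 4579 [0.076  0.0792 0.0993]
-0.035 0.6092 0.6473 fence [0.6468 0.6472]
0.03 0.6113 0.6494 fence [0.6099 0.6491]
0.06 0.6123 0.6504 fence [0.6498 0.6501]
[-10.06368374  -2.04327035  12.81111362] [-0.002 -0.001  0.002 -0.001 -0.001  0.001]
```

View pics/w12c.png

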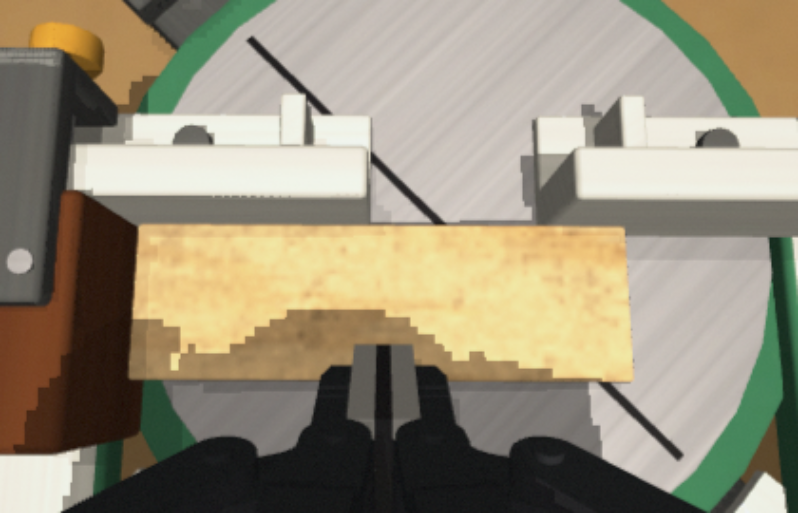

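The offcut sits flush on both fence halves and touches the stop block (left edge at crop x≈133, stop edge ≈137). I'll firm up the push slightly and check that it holds steady before handing in.

```bash
python3 -m handwheel '0.07 -0.02 0.08 0 0 0 1; 0.07 -0.02 0.08 0 0 0 1;0.07 -0.02 0.08 0 0 0 1;0.07 -0.02 0.08 0 0 0 1;0.07 -0.02 0.08 0 0 0 1'
python3 - <<'E'
from h import *
c=snap('wrist','w13'); W=cloud(c);X,Y,Z=W[...,0],W[...,1],W[...,2]
hsv=cv2.cvtColor(c['pixels'],cv2.COLOR_BGR2HSV)
for y0 in(-.035,.06):
    o=(hsv[...,0]<28)&(hsv[...,1]>40)&(Z>.056)&(Z<.0615)&(abs(Y-y0)<.006)&(X<.66)&(X>.58); print(y0,X[o].min().round(4),X[o].max().round(4),np.median(Z[o]).round(4))
s=r.observe();f=s['ft_force'];print(f,s['qvel'].round(3))
if -25<f[0]<-7 and 8<f[2]<35: r.sign_off(); print('signed off')
E
```

```text
time: 21.95
tool_pos: [0.6277, 0.0157, 0.0235]
orientation: [3.053, -0.039, 0.701]
ft_force: [-21.9, -4.9, 23.7]
opening: -0.0002
-0.035 0.6092 0.6474 0.0586
0.06 0.6121 0.6506 0.0587
[-22.47700014  -3.73224947  23.49376191] [-0.001 -0.    -0.     0.003  0.    -0.002]
the job is handed in; nothing more can be done
signed off
```

The job is handed in at about 22 s. The saw arm is at 45° on the right, and the fingertips are holding the offcut seated against the fence and stop block. No verdict is reported, so this rests on my own measurements.

- **Saw arm:** I swung it by the knob and let go. The camera then put it at 45.0°, with the pointer on the right-hand red mark.
- **Offcut position:** It was flush with both fence halves (within about 0.5 mm) and parallel to the fence. Its top was 58.6 mm above the bench, so it lay flat on the bed. The left end measured within about 1 mm of the stop block and looked butted in the last picture.
- **Final push:** The shut fingertips, tilted about 26°, pressed with about 22 N towards the fence, 23 N down and 4 N towards the stop. The arm was still.
- **Other loose things:** I planned the moves to stay clear of the saw, tape measure, jar and masking tape. I did not re-measure their positions at the end.

**What disagreed:**
- **Fingertip position:** The real tips lie about 42 mm short of the reported tool position. My first try at the knob therefore shut above it; I found this in the wrist camera and corrected for it from then on.
- **Tilt:** A 45° tilt ran joint 5 to its limit, so I used the shallower angle.

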